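# Move the condiment row to the service caddy

## Robot

A 7-joint arm with a two-finger parallel gripper is mounted at the origin on the work surface. World frame = base frame: x ahead of the robot, y to its left, z up, the work surface at z = 0. Lengths are in m, angles in rad, forces in N, time in s.
With the tool pointing down it reaches from about 0.375 to 0.925 m from the base axis. Payload 3.1 kg.
Tool frame: the origin (TCP) lies midway between the tips of the shut fingers; the grasp point (between the pads) lies 19 mm behind it (bot.hold_point_z is the z of the grasp point in the tool frame, in m); z points along the fingers, y is the line along which they close (so a half turn about z gives the same grasp; the last joint's range is limited). The gripper opens to 85 mm and grips with 20 to 120 N. Pads are 22 mm wide; open, the fingers measure 114 mm over their backs; the gripper's body (76 mm by 85 mm) begins 54 mm behind the grasp point. The pads swing forward as they close: fully open they stand 13 mm farther back than shut.
Start: joints at [-1.37, 0.383, 0.044, 1.598, -0.018, 1.161, -0.05], TCP at [0.191, 0.621, 0.231] pointing down, gripper open.
Joint ranges: [-2.61, 2.61], [-0.41, 2.15], [-1.48, 1.57], [0, 2.5], [-1.57, 4.71], [0.05, 1.97], [-2.85, 2.85]. Speed limits (rad/s): [2.79, 2.79, 3.14, 3.14, 3.14, 3.14, 3.14].

## Interface

Orientations are given as a rotation vector (axis times angle).
In Python, from bench import sensors, camera, camera_info, hand_in, bot gives the robot as it stands.
- The arm moves only by the tool carry_out, never from a script. Its arguments are lists of equal length, an entry for each row: "claw": the opening, from 0 (shut) to 1 (fully open); "dp": the shift along the tool's x, y, z in mm, a list of three; "dr": the turn, a rotation vector about the tool's x, y, z in rad, a list of three. A call has 1 to 20 rows; each row is the pose to reach, as a shift and turn from the pose commanded when the call began, along the tool's axes at that moment; what a row does not reach only later rows make up. A row lasts 1/10 s, in which the tool goes at most 50 mm and 8.59 degrees, less where a joint would pass 70% of its speed; a pose out of reach is approached as far as the arm can. A call with a gripper value outside its range is refused whole. The fingers move at their own pace and stop on an object; "newtons" is the grip in N (left out, the last holds). Time passes only in rows, so rows that repeat a pose let the fingers close. It gives the time, the measured TCP pose, the force, the opening and the grip force at its end, in the units of the state.
- sensors.state(): the state, without advancing time (a new reading comes with each control period).
- camera(name): name is "scene" or "top" or "wrist"; returns the picture (480x640x3 uint8, red, green, blue); there is no depth.
- camera_info(name): a dict with "camera_matrix" (3x3 intrinsics, pixels), "k1" (the pictures are not rectified: a ray, as slopes to the right and down, at radius r is drawn at 1 + k1 r^2 times it, then the intrinsics apply), "origin" and "orientation" of the camera in the world; the wrist camera has in their place "mount" (4x4, takes a point from camera to tool coordinates, whose origin is the TCP and whose axes are the flange's). Camera axes: x right, y down, z forward; pixel columns grow to the right and rows downward; lengths in m; the calibration is good to about 2 mm. A picture is of the moment at which its call begins: read the wrist's pose just before it. camera_info takes no time and is no camera call.
- hand_in(): hands the job in; it is judged then, once.
The state is a dict: "time": time; "qpos": joint angles; "qd": joint speeds; "effort": joint torques, N m; "ee_pos": TCP position; "tool_rot": TCP orientation; "force": force on the tool from outside, world axes, zero at the start; "wrist_torque": the same for the moment, N m; "finger_gap": opening from 0.0 (shut) to 1.0 (fully open); "grasp_force": force on a finger pad.
Only numpy, scipy, OpenCV 4.12 (cv2) and the standard library are available. Lean on these libraries where they do the work, as an engineer would, in place of code of your own. Each camera call takes 0.05 s, during which the arm holds its last target. There are 200 camera calls.

## Task

Move the squeeze bottle, the glass cruet, the steel dredger and the pair of slim tins from the prep caddy into the empty service caddy beside it, each in its own compartment, in the same left-to-right order as they stand in the prep caddy. Lift the two tins together in one grasp and set them down together in one compartment. Keep everything upright, set each down rather than dropping it, and leave all standing on the caddy's floor.

Things in the scene. Friction and masses are not known exactly. Their poses are not given: they have to be found in the camera images.
- squeeze_center (a point): Small white plastic squeeze bottle with a ribbed cap and a pointed nozzle, 118 mm high: round body 46 mm across up to 72 mm, cap 39 mm, nozzle on top. Point: on its axis half-way up, 59 mm above its foot; z along its axis. 0.1 to 0.2 kg.
- cruet_center (a point): Amber glass cruet with a black pourer cap, 115 mm high: round body 47 mm across up to 72 mm, then a shoulder and a neck 24 mm across. Point: on its axis half-way up, 57.5 mm above its foot; z along its axis. 0.15 to 0.31 kg.
- dredger_center (a point): Steel shaker (dredger) with a low domed, pierced top, 115 mm high: straight round body 48 mm across up to 90 mm. Point: on its axis half-way up, 57.5 mm above its foot; z along its axis. 0.12 to 0.26 kg.
- tin_a_center (a point): One of two alike slim square aluminium tins with black lids, 27 x 27 x 112 mm, sides straight up to 100 mm. They stand 2 mm apart in one insert, in line across the row: the pair is 56 mm across the row, 27 mm along it. Point: half-way up, 56 mm above its foot; x across the row, y along it, z up. 0.05 to 0.1 kg. Either tin may be the nearer one at the end.
- tin_b_center (a point): The other slim tin, the same in every respect; at the start it is the one nearer the robot.
- insert_squeeze: Grey plastic insert in the prep caddy, fixed there, in which the squeeze bottle stands at the start; the four inserts look alike. 78 mm (x, across the row) by 70 mm (y, along the row) outside, walls and floor 3 mm, rim 32 mm and inner floor 7 mm above the work surface. Origin: centre of its underside, 4 mm above the work surface. x points away from the robot, y to the robot's left, within 0.3 rad.
- insert_cruet: Grey plastic insert in the prep caddy, fixed there, in which the cruet stands at the start; the four inserts look alike. 78 mm (x, across the row) by 70 mm (y, along the row) outside, walls and floor 3 mm, rim 32 mm and inner floor 7 mm above the work surface. Origin: centre of its underside, 4 mm above the work surface. x points away from the robot, y to the robot's left, within 0.3 rad.
- insert_dredger: Grey plastic insert in the prep caddy, fixed there, in which the dredger stands at the start; the four inserts look alike. 78 mm (x, across the row) by 70 mm (y, along the row) outside, walls and floor 3 mm, rim 32 mm and inner floor 7 mm above the work surface. Origin: centre of its underside, 4 mm above the work surface. x points away from the robot, y to the robot's left, within 0.3 rad.
- insert_tins: Grey plastic insert in the prep caddy, fixed there, in which the two tins stand at the start; the four inserts look alike. 78 mm (x, across the row) by 70 mm (y, along the row) outside, walls and floor 3 mm, rim 32 mm and inner floor 7 mm above the work surface. Origin: centre of its underside, 4 mm above the work surface. x points away from the robot, y to the robot's left, within 0.3 rad.
- service_caddy: The empty caddy, fixed, left or right of the filled one and of the same make: wire frame 305 x 97 mm, four compartments in a row. Origin: centre of its underside; x away from the robot, y along the row to the robot's left, within 0.3 rad. Compartments at y = +-36.5 and +-109.5 mm, 72 (x) by 64 mm inside, floor 7 mm and rims 32 mm above the work surface (end loops 39): keep fingers above the rims.

How it is judged:
By the outcome, as a careful person would: the job done as asked, in the order asked, and still so for the second after the job is handed in, with the robot touching nothing.
It also fails if it takes over 115 s, if anything falls off the work surface, if the arm or the gripper's body presses on something with over 40 N, if the wrist force passes 120 N, or if a joint passes its speed limit or range.

## Working session

There is one attempt and no reset: what is moved stays moved. The work goes in short steps, Python scripts to look and compute and a tool call to move; the robot and the scene stay as the last step left them, time stands still between calls to the robot, and variables do not carry over. Pictures are saved under pics/ and viewed, at most 14 in all, crops included, and the job is handed in when it is done.

Besides the shell and the picture viewer there is one more tool, called after "Call:" by a JSON object that holds its "method" and its "body". carry_out: Moves the arm, as the interface text tells. Its arguments: {"type":"object","properties":{"claw":{"type":"array","items":{"type":"number"}},"dp":{"type":"array","items":{"type":"array","items":{"type":"number"}}},"dr":{"type":"array","items":{"type":"array","items":{"type":"number"}}},"newtons":{"type":"number"}},"required":["claw","dp","dr"]}

```bash
mkdir -p pics; ls; python3 - <<'E'
from bench import sensors,camera,camera_info,bot
import cv2
for n in("scene","top"):
    cv2.imwrite(f"pics/{n}0.png",camera(n)[:,:,::-1])
for n in("scene","top","wrist"):
    print(camera_info(n))
s=sensors.state();print(s);print(bot.hold_point_z)
E
```

```text
pics
{'camera_matrix': array([[494.49486729,   0.        , 320.54419303],
       [  0.        , 494.49486729, 238.35141115],
       [  0.        ,   0.        ,   1.        ]]), 'k1': 0.030249875572722768, 'origin': array([1.08950248, 0.38145316, 0.82943254]), 'orientation': array([-1.29208957, -2.3293452 ,  0.89576878])}
{'camera_matrix': array([[498.49663584,   0.        , 325.09906492],
       [  0.        , 498.49663584, 241.07245247],
       [  0.        ,   0.        ,   1.        ]]), 'k1': -0.13892126880867608, 'origin': array([ 0.34149345, -0.0201131 ,  1.11496742]), 'orientation': array([-2.1186082 ,  2.16528656, -0.14206573])}
{'camera_matrix': array([[415.17681055,   0.        , 317.10237521],
       [  0.        , 415.17681055, 237.3118557 ],
       [  0.        ,   0.        ,   1.        ]]), 'k1': -0.011031833192134934, 'mount': array([[-6.88700667e-04, -9.62379287e-01, -2.71708728e-01,
         6.87962478e-02],
       [ 9.99999669e-01, -7.80405045e-04,  2.29456050e-04,
        -5.66873833e-04],
       [-4.32866612e-04, -2.71708480e-01,  9.62379506e-01,
        -1.42351720e-01],
       [ 0.00000000e+00,  0.00000000e+00,  0.00000000e+00,
         1.00000000e+00]])}
{'time': 0.1, 'qpos': array([-1.36983569,  0.38378349,  0.04385087,  1.59943364, -0.01790895,
        1.16121981, -0.04987219]), 'qd': array([ 0.00105424, -0.00285999,  0.00180073, -0.00032674,  0.0004793 ,
        0.00052996, -0.00042478]), 'effort': array([ 2.53378035e-03, -4.34726572e+01,  1.02927603e+00, -2.50454414e+01,
        1.08617949e-02,  5.49533856e-03,  7.54360883e-06]), 'ee_pos': array([0.19107013, 0.62037155, 0.22998573]), 'tool_rot': array([-0.4673721 , -3.10638894,  0.00383236]), 'force': array([-0.76887652,  0.34288968, -0.58741517]), 'wrist_torque': array([-0.02615454, -0.00851865,  0.0231116 ]), 'grasp_force': 0.0, 'finger_gap': 1.0022204891588198}
-0.0187
```

View pics/scene0.png

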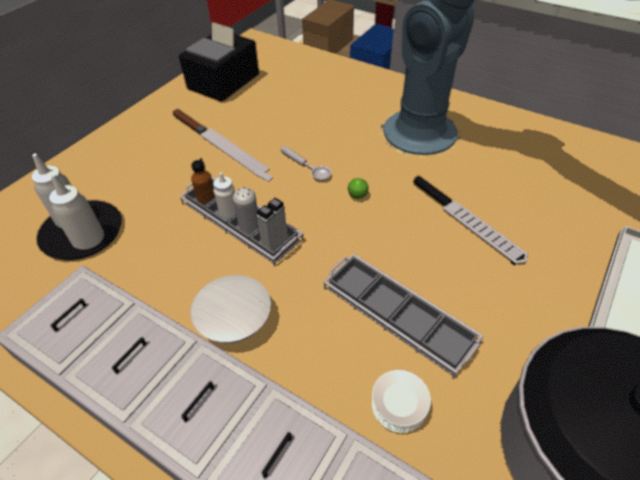

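View pics/top0.png

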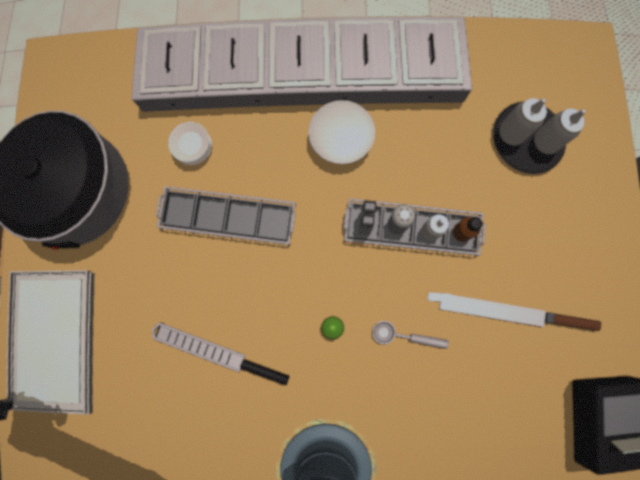

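The scene view shows the filled caddy at about (240,205) and the empty one at about (403,312). In the top view the filled caddy is at about (414,228) and the empty one at about (227,217). Left to right the order is tins (367,215), dredger (403,217), squeeze (437,228), cruet (467,230).

```bash
cat > h.py <<'E'
import numpy as np,cv2
from scipy.spatial.transform import Rotation as R
from bench import sensors,camera,camera_info,bot
def cam(n,st=None):
    i=camera_info(n)
    if n=="wrist":
        T=R.from_rotvec(st["tool_rot"]).as_matrix();m=i["mount"]
        return i,np.array(st["ee_pos"])+T@m[:3,3],T@m[:3,:3]
    return i,np.array(i["origin"]),R.from_rotvec(i["orientation"]).as_matrix()
def rays(c,px):
    i,o,M=c
    u=cv2.undistortPoints(np.float64(px).reshape(-1,1,2),i["camera_matrix"],np.array([i["k1"],0,0,0.]))[:,0]
    d=np.c_[u,np.ones(len(u))]@M.T
    return o,d/np.linalg.norm(d,axis=1)[:,None]
def plane(c,px,z):
    o,d=rays(c,px); return o+d*((z-o[2])/d[:,2])[:,None]
def tri(c1,p1,c2,p2):
    o1,d1=rays(c1,p1);o2,d2=rays(c2,p2);out=[]
    for a,b in zip(d1,d2):
        s=np.linalg.lstsq(np.c_[a,-b],o2-o1,rcond=None)[0]
        A,B=o1+a*s[0],o2+b*s[1]; out.append(np.r_[(A+B)/2,np.linalg.norm(A-B)])
    return np.array(out)
def proj(c,P):
    i,o,M=c;q=(np.float64(P).reshape(-1,3)-o)@M
    return cv2.projectPoints(q,np.zeros(3),np.zeros(3),i["camera_matrix"],np.array([i["k1"],0,0,0.]))[0][:,0]
E
python3 - <<'E'
from h import *
t=cv2.imread("pics/top0.png");s=cv2.imread("pics/scene0.png")
a=cv2.resize(t[180:265,150:490],None,fx=2.3,fy=2.3,interpolation=cv2.INTER_CUBIC)
b=cv2.resize(s[150:265,175:310],None,fx=3,fy=3,interpolation=cv2.INTER_CUBIC)
c=cv2.resize(s[250:375,315:485],None,fx=2.2,fy=2.2,interpolation=cv2.INTER_CUBIC)
o=np.zeros((600,800,3),np.uint8);o[:a.shape[0],:a.shape[1]]=a;o[200:200+b.shape[0],:b.shape[1]]=b;o[200:200+c.shape[0],410:410+c.shape[1]]=c
cv2.imwrite("pics/c1.png",o)
for n,im,rs in(("top",t,((150,180,340,250),(340,190,495,265))),("scene",s,((315,250,485,375),(175,150,310,265)))):
    c=cam(n)
    hsv=cv2.cvtColor(im,cv2.COLOR_BGR2HSV);m=(hsv[:,:,1]<110).astype(np.uint8)*255
    for x0,y0,x1,y1 in rs:
        mm=np.zeros_like(m);mm[y0:y1,x0:x1]=m[y0:y1,x0:x1]
        k=max(cv2.findContours(mm,0,2)[0],key=cv2.contourArea)
        q=cv2.convexHull(k)[:,0]
        for z in(.032,):
            P=plane(c,q,z)[:,:2].astype(np.float32);r=cv2.minAreaRect(P);print(n,z,r)
E
```

```text
top 0.032 ((0.5632386207580566, 0.2145191729068756), (0.3180941939353943, 0.10163936764001846), 81.39137268066406)
top 0.032 ((0.5260996222496033, -0.20886602997779846), (0.3191213011741638, 0.10195572674274445), 82.4481201171875)
scene 0.032 ((0.5719472765922546, 0.21106484532356262), (0.3184678256511688, 0.10958036780357361), 81.34230041503906)
scene 0.032 ((0.5165770053863525, -0.20406615734100342), (0.33299997448921204, 0.14769168198108673), 82.38577270507812)
```

View pics/c1.png

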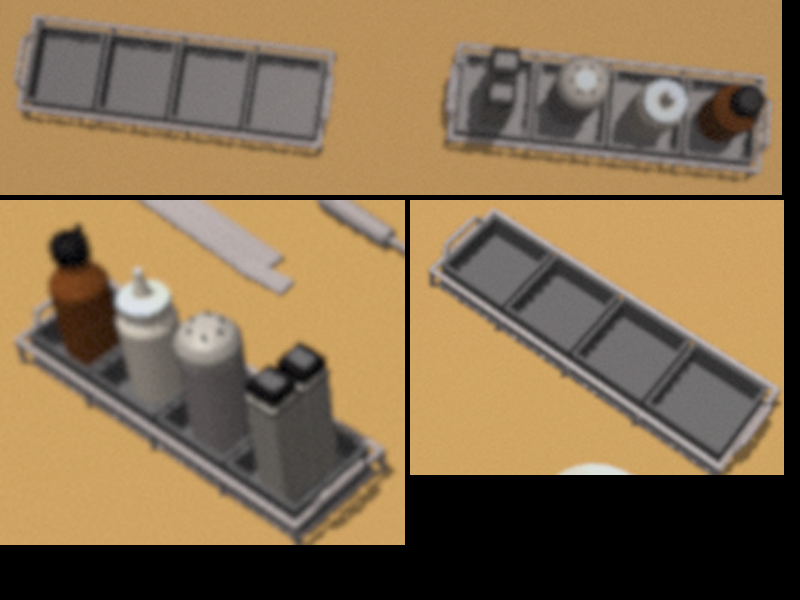

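The crop shows the four objects clearly and the empty caddy's four compartments. I picked the tops by eye: cruet cap (748,98)/(70,232), dredger dome (586,77)/(208,322), tin lids (506,60),(500,93)/(270,383),(303,357), and squeeze cap (666,100)/(143,300). I'll triangulate them next.

```bash
cat >> h.py <<'E'
YAW=-0.14
def target(x,y,z,yaw=YAW):
    """tool down, tool y = row-across direction; prints dp (mm), dr for carry_out from current state"""
    s=sensors.state();T=R.from_rotvec(s["tool_rot"])
    yv=np.array([np.cos(yaw),np.sin(yaw),0]);zv=np.array([0,0,-1.]);G=R.from_matrix(np.c_[np.cross(yv,zv),yv,zv])
    dp=T.inv().apply(np.array([x,y,z])-s["ee_pos"])*1000
    return np.round(dp,1),np.round((T.inv()*G).as_rotvec(),3)
E
python3 - <<'E'
from h import *
A=np.array
top=A([(748,98),(666,101),(586,77),(506,60),(500,93)])/2.3+A([150,180])
sc=(A([(70,232),(143,300),(208,322),(270,383),(303,357)])-A([0,200]))/3+A([175,150])
print(np.round(tri(cam("top"),top,cam("scene"),sc),4))
# service inner corners at rim, crop picks  (top) and (scene): four outer corners of frame
tp=A([(38,20),(330,55),(318,148),(25,108)])/2.3+A([150,180])
ss=(A([(718,468),(437,272),(492,213),(772,390)])-A([410,200]))/2.2+A([315,250])
print(np.round(tri(cam("top"),tp,cam("scene"),ss),4))
print(target(.54,-.20,.34))
E
```

```text
[[ 0.5148 -0.3164  0.1257  0.0016]
 [ 0.5194 -0.25    0.0932  0.0015]
 [ 0.5366 -0.1723  0.1227  0.0038]
 [ 0.5559 -0.1037  0.1147  0.0014]
 [ 0.5257 -0.0973  0.1174  0.0009]]
[[0.6297 0.3539 0.0182 0.002 ]
 [0.5846 0.0611 0.0201 0.0039]
 [0.4947 0.0713 0.0188 0.002 ]
 [0.5401 0.3647 0.0188 0.0032]]
(array([-574.9, -681.6, -108.3]), array([-0.002,  0.002,  1.412]))
```

Triangulation gives tops near z = 0.12, as expected. The service caddy is centred at about (0.562, 0.213) with yaw about -0.152, and the prep yaw is about -0.13. Next I swing above the prep caddy.

Call:
{"method": "carry_out", "body": {"claw": [1,1,1,1,1,1,1,1,1,1,1,1,1,1,1,1,1,1,1,1], "dp": [[-30,-35,-40],[-60,-70,-80],[-90,-105,-108],[-120,-142,-108],[-150,-178,-108],[-180,-213,-108],[-210,-249,-108],[-240,-285,-108],[-270,-320,-108],[-300,-356,-108],[-330,-391,-108],[-360,-427,-108],[-390,-462,-108],[-420,-498,-108],[-450,-533,-108],[-480,-569,-108],[-510,-605,-108],[-540,-640,-108],[-575,-682,-108],[-575,-682,-108]], "dr": [[0,0,0.08],[0,0,0.16],[0,0,0.24],[0,0,0.32],[0,0,0.4],[0,0,0.48],[0,0,0.56],[0,0,0.64],[0,0,0.72],[0,0,0.8],[0,0,0.88],[0,0,0.96],[0,0,1.04],[0,0,1.12],[0,0,1.2],[0,0,1.28],[0,0,1.36],[-0.002,0.002,1.412],[-0.002,0.002,1.412],[-0.002,0.002,1.412]]}}

```text
time: 2.1
ee_pos: [0.5395, -0.2072, 0.3381]
tool_rot: [2.38, 2.047, -0.008]
force: [-1.0, -0.5, 0.3]
finger_gap: 0.998
grasp_force: 0.0
```

```bash
python3 - <<'E'
from h import *
s=sensors.state();cv2.imwrite("pics/w1.png",camera("wrist")[:,:,::-1])
import json;json.dump({k:list(map(float,s[k])) for k in("ee_pos","tool_rot")},open("w1.json","w"))
print(s["time"],s["ee_pos"],s["qpos"],np.abs(s["qd"]).max())
E
```

```text
2.1 [ 0.53945899 -0.20718844  0.33810631] [-0.51755817  0.23932084  0.96184915  1.67603213 -0.19557068  1.33140967
  0.32745641] 0.0787263770568414
```

View pics/w1.png

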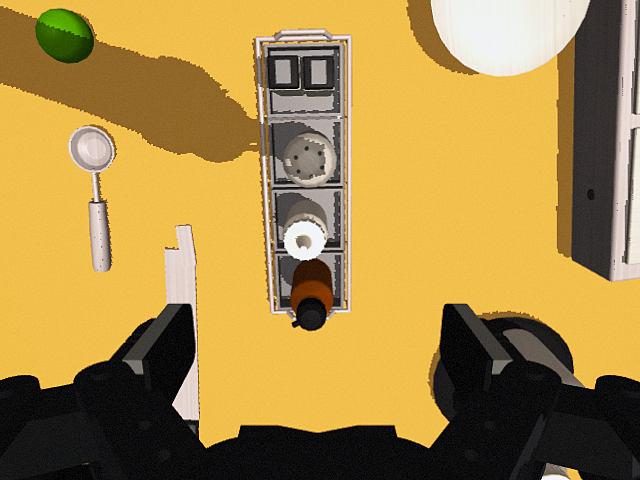

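The wrist view shows the prep caddy almost aligned with the tool. Tin lids are at (285,72) and (318,72), the dredger dome at (309,158), the squeeze cap at (305,240) and the cruet cap at (313,312). The frame corners are at (257,40), (351,38), (350,312) and (272,312).

```bash
python3 - <<'E'
from h import *;import json
s=json.load(open("w1.json"));c=cam("wrist",s)
px=[(313,312),(304,241),(309,158),(285,72),(318,72)];z=[.122,.122,.122,.119,.119]
for p,h in zip(px,z): print(p,np.round(plane(c,[p],h)[0],4))
top=np.array([(748,98),(666,101),(586,77),(506,60),(500,93)])/2.3+np.array([150,180])
i=[0,1,2,4,3];top=top[i]  # wrist left tin = nearer robot
print(np.round(tri(c,px,cam("top"),top),4))
q=plane(c,[(257,40),(351,38),(350,312),(272,312)],.03)[:,:2];print(q,q.mean(0))
e=(q[0]+q[1]-q[2]-q[3]);print("yaw",-np.arctan2(e[0],e[1]))
print(target(.5150,-.3165,.20,-.13))
E
```

```text
(313, 312) [ 0.519 -0.313  0.122]
(304, 241) [ 0.5217 -0.2424  0.122 ]
(309, 158) [ 0.5376 -0.1703  0.122 ]
(285, 72) [ 0.529  -0.0994  0.119 ]
(318, 72) [ 0.5555 -0.1034  0.119 ]
[[ 5.182e-01 -3.222e-01  1.055e-01  2.400e-03]
 [ 5.195e-01 -2.503e-01  9.480e-02  0.000e+00]
 [ 5.373e-01 -1.716e-01  1.269e-01  3.500e-03]
 [ 5.281e-01 -9.830e-02  1.069e-01  6.000e-04]
 [ 5.553e-01 -1.037e-01  1.198e-01  5.000e-04]]
[[ 0.50126212 -0.05606157]
 [ 0.59392915 -0.06836366]
 [ 0.55449758 -0.36434421]
 [ 0.46266058 -0.3504968 ]] [ 0.52808736 -0.20981656]
yaw -0.1314047853192123
(array([-113.8,   -7.3,  138.5]), array([-0.002,  0.003, -0.018]))
```

Call:
{"method": "carry_out", "body": {"claw": [1,1,1,1,1,1,1], "dp": [[-40,-3,40],[-80,-5,80],[-117,-7,120],[-117,-7,140],[-117,-7,140],[-117,-7,140],[-117,-7,140]], "dr": [[0,0,-0.01],[0,0,-0.01],[0,0,-0.01],[0,0,-0.01],[0,0,-0.01],[0,0,-0.01],[0,0,-0.01]]}}

```text
time: 2.85
ee_pos: [0.5192, -0.3127, 0.2009]
tool_rot: [2.357, 2.076, 0.008]
force: [-0.6, 0.1, 1.0]
finger_gap: 0.997
grasp_force: 0.0
```

```bash
python3 - <<'E'
from h import *
s=sensors.state();print(s["ee_pos"],s["qpos"]);im=camera("wrist");c=cam("wrist",s)
cv2.imwrite("pics/w2.png",im[:,:,::-1])
print(target(.517,-.3145,.054,-.131), proj(c,[[.517,-.3145,.122],[.517,-.3145,.079]]))
E
```

```text
[ 0.51921185 -0.31266248  0.20091146] [-0.22514357  0.4488543   0.89587724  1.77098897 -0.39343571  1.10903167
  0.6751588 ]
(array([ -2.3,  -2.8, 147.2]), array([ 0.004, -0.003,  0.005])) [[313.14900029 251.61281315]
 [313.55153689 231.92059737]]
```

View pics/w2.png

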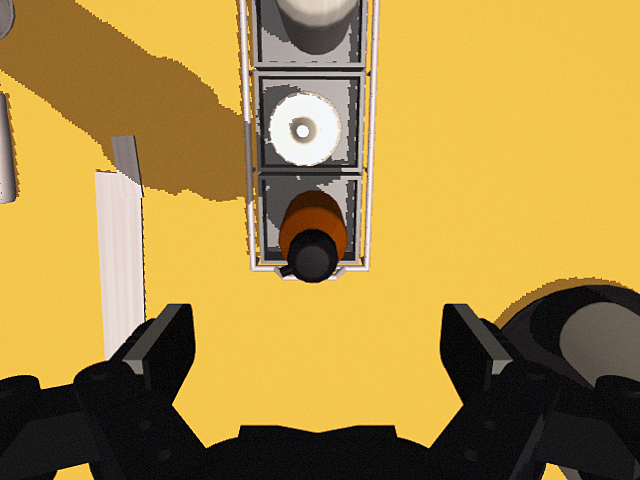

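The cap is at (314,257) and the body is centred on column 313, within 3 mm of prediction. I'll descend and grasp the cruet.

Call:
{"method": "carry_out", "body": {"claw": [1,1,1,1,1,1,1,0.3,0.3,0.3,0.3,0.3,0.3,0.3,0.3], "dp": [[-2,-2,40],[-2,-2,75],[-2,-2,110],[-2,-2,130],[-2,-2,147],[-2,-2,147],[-2,-2,147],[-2,-2,147],[-2,-2,147],[-2,-2,147],[-2,-2,147],[-2,-2,147],[-2,-2,147],[-2,-2,147],[-2,-2,147]], "dr": [[0,0,0],[0,0,0],[0,0,0],[0,0,0],[0,0,0],[0,0,0],[0,0,0],[0,0,0],[0,0,0],[0,0,0],[0,0,0],[0,0,0],[0,0,0],[0,0,0],[0,0,0]], "newtons": 35}}

```text
time: 4.4
ee_pos: [0.5158, -0.3163, 0.0533]
tool_rot: [2.361, 2.072, 0.005]
force: [0.4, 0.2, 5.8]
finger_gap: 0.537
grasp_force: 35.5
```

```bash
cat >> h.py <<'E'
SC=np.array([.5623,.2128]);SY=-.152
def slot(v):  # world xy of service compartment at caddy y=v
    return SC+v*np.array([-np.sin(SY),np.cos(SY)])
E
python3 - <<'E'
from h import *
for v in(.1095,.0365,-.0365,-.1095):print(v,slot(v))
print(sensors.state()["qpos"])
print(target(*slot(-.1095),.2,SY))
E
```

```text
0.1095 [0.57887998 0.32103749]
0.0365 [0.56782666 0.24887916]
-0.0365 [0.55677334 0.17672084]
-0.1095 [0.54572002 0.10456251]
[-0.10320571  0.63704911  0.75458152  1.86008026 -0.56639018  0.87019045
  0.80243922]
(array([ 421.5,  -24.5, -145.8]), array([ 0.002, -0.002,  0.022]))
```

Call:
{"method": "carry_out", "body": {"claw": [0.3,0.3,0.3,0.3,0.3,0.3,0.3,0.3,0.3,0.3,0.3,0.3,0.3,0.3,0.3,0.3,0.3,0.3,0.3,0.3], "dp": [[0,0,-15],[0,0,-45],[0,0,-80],[0,0,-115],[0,0,-140],[10,-1,-146],[40,-2,-146],[80,-5,-146],[120,-7,-146],[160,-9,-146],[200,-12,-146],[240,-14,-146],[280,-16,-146],[320,-19,-146],[360,-21,-146],[390,-23,-146],[410,-24,-146],[421,-24,-146],[421,-24,-146],[421,-24,-146]], "dr": [[0,0,0],[0,0,0],[0,0,0],[0,0,0],[0,0,0],[0,0,0],[0,0,0.01],[0,0,0.02],[0,0,0.022],[0,0,0.022],[0,0,0.022],[0,0,0.022],[0,0,0.022],[0,0,0.022],[0,0,0.022],[0,0,0.022],[0,0,0.022],[0,0,0.022],[0,0,0.022],[0,0,0.022]]}}

```text
time: 6.4
ee_pos: [0.5448, 0.1031, 0.1984]
tool_rot: [-2.384, -2.044, -0.0]
force: [-0.3, -0.4, -1.8]
finger_gap: 0.536
grasp_force: 36.7
```

```bash
python3 - <<'E'
from h import *
s=sensors.state();print(s["ee_pos"],s["qpos"],s["finger_gap"]);im=camera("wrist");c=cam("wrist",s)
cv2.imwrite("pics/w3.png",im[:,:,::-1])
cv2.imwrite("pics/w3.png",im[:,:,::-1])
print(target(*slot(-.1095),.055,SY))
g=[np.r_[slot(v)+k*np.array([np.cos(SY),np.sin(SY)]),.032] for v in(-.073,0) for k in(-.036,.036)]
print(proj(c,g))
E
```

```text
[0.54476327 0.10305921 0.1984499 ] [-0.98444273  0.31439582  0.85617664  1.89397576 -0.2732858   1.05464426
 -0.16872084] 0.5357057116961642
(array([  2.2,   0.5, 143.7]), array([-0.001, -0.001, -0.003]))
[[269.40705004 163.17301595]
 [367.20910176 163.01186357]
 [266.00664067  56.32973128]
 [370.39363397  56.10661605]]
```

View pics/w3.png

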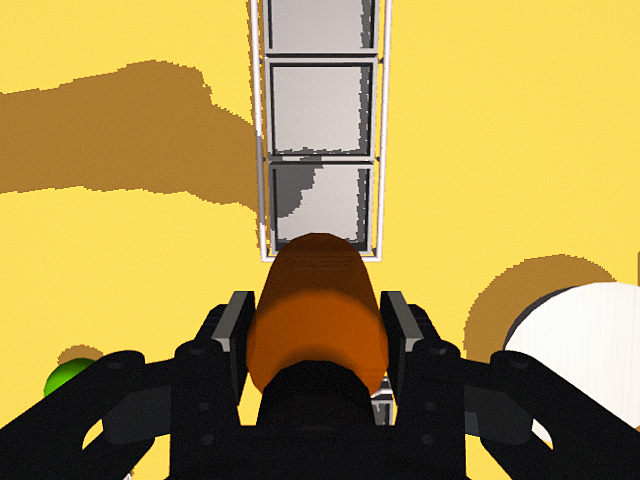

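The empty compartments are visible, with the divider at row 159 and inner edges at about columns 271 and 371. They sit about 2 mm farther in x than I had modelled, so I'll apply that and lower.

Call:
{"method": "carry_out", "body": {"claw": [0.3,0.3,0.3,0.3,0.3,0.3,0.3,0.3,0.65,0.75,0.9,0.9,0.9,0.9,0.9,0.9,0.9], "dp": [[2,2,35],[2,2,70],[2,2,105],[2,2,125],[2,2,136],[2,2,141],[2,2,144],[2,2,144],[2,2,144],[2,2,144],[2,2,144],[2,2,144],[2,2,120],[2,2,80],[2,2,40],[2,2,0],[2,2,0]], "dr": [[0,0,0],[0,0,0],[0,0,0],[0,0,0],[0,0,0],[0,0,0],[0,0,0],[0,0,0],[0,0,0],[0,0,0],[0,0,0],[0,0,0],[0,0,0],[0,0,0],[0,0,0],[0,0,0],[0,0,0]]}}

```text
time: 8.15
ee_pos: [0.5525, 0.1064, 0.2053]
tool_rot: [2.382, 2.044, 0.022]
force: [1.5, -0.6, 0.7]
finger_gap: 0.899
grasp_force: 0.0
```

```bash
sed -i 's/^SC=.*/SC=np.array([.5643,.2125]);SY=-.152/' h.py; python3 - <<'E'
from h import *
s=sensors.state();print(s["ee_pos"],s["qpos"])
cv2.imwrite("pics/w4.png",camera("wrist")[:,:,::-1])
print(target(.521,-.2475,.2,-.131))
E
```

```text
[0.55251305 0.10642132 0.20528508] [-0.99191085  0.31667193  0.86738242  1.87901711 -0.28214518  1.05774057
 -0.16420951]
(array([-3.544e+02,  2.460e+01,  2.000e-01]), array([ 0.006, -0.007, -0.021]))
```

View pics/w4.png

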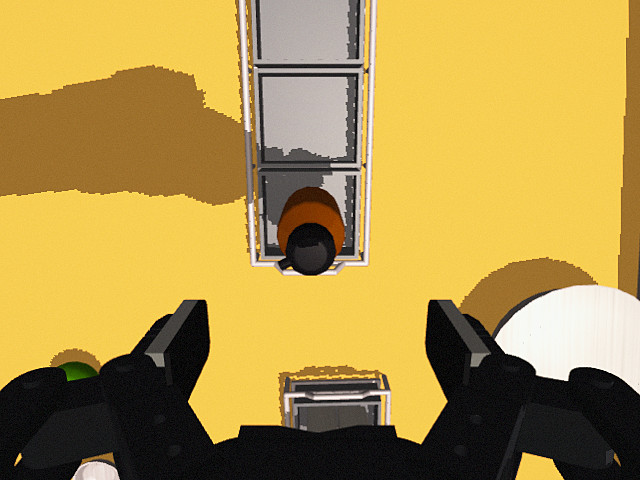

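The cruet stands upright in the rightmost compartment, with its cap at (310,249). Next is the squeeze bottle.

Call:
{"method": "carry_out", "body": {"claw": [1,1,1,1,1,1,1,1,1,1,1,1], "dp": [[-30,2,0],[-70,5,0],[-115,8,0],[-160,10,0],[-205,13,0],[-250,16,0],[-295,19,0],[-330,21,0],[-354,21,0],[-354,21,0],[-354,21,0],[-354,21,0]], "dr": [[0,0,0],[0,0,0],[0,0,-0.01],[0,0,-0.02],[0,0,-0.021],[0,0,-0.021],[0,0,-0.021],[0,0,-0.021],[0,0,-0.021],[0,0,-0.021],[0,0,-0.021],[0,0,-0.021]]}}

```text
time: 9.4
ee_pos: [0.515, -0.2448, 0.197]
tool_rot: [-2.357, -2.072, -0.003]
force: [0.6, -0.1, -0.3]
finger_gap: 1.0
grasp_force: 0.0
```

```bash
python3 - <<'E'
from h import *;import json
s=sensors.state();print(s["ee_pos"],s["qpos"],np.abs(s["qd"]).max());im=camera("wrist");c=cam("wrist",s)
cv2.imwrite("pics/w5.png",im[:,:,::-1])
g=cv2.cvtColor(im,cv2.COLOR_RGB2GRAY);m=np.uint8(g>235)*255;m[:,:230]=0;m[:,400:]=0
for k in cv2.findContours(m,0,2)[0]:
    if cv2.contourArea(k)>500: print(cv2.minEnclosingCircle(k),cv2.contourArea(k)); p=cv2.minEnclosingCircle(k)[0];print(plane(c,[p],.097))
c1=cam("wrist",json.load(open("w1.json")))
print(tri(c1,[(304,241)],c,[p]),s["time"])
E
```

```text
[ 0.51501639 -0.24476427  0.19701486] [-0.3918359   0.38480099  0.93639939  1.85845999 -0.35389904  1.07789595
  0.5533869 ] 0.013499360473332538
((326.3581848144531, 242.43357849121094), 32.746543884277344) 2156.0
[[ 0.52002109 -0.24829448  0.097     ]]
((344.21826171875, 111.81745910644531), 20.533884048461914) 1068.5
[[ 0.53931612 -0.17396896  0.097     ]]
[[ 0.53147083 -0.18032442  0.3257913   0.01430885]] 9.4
```

View pics/w5.png

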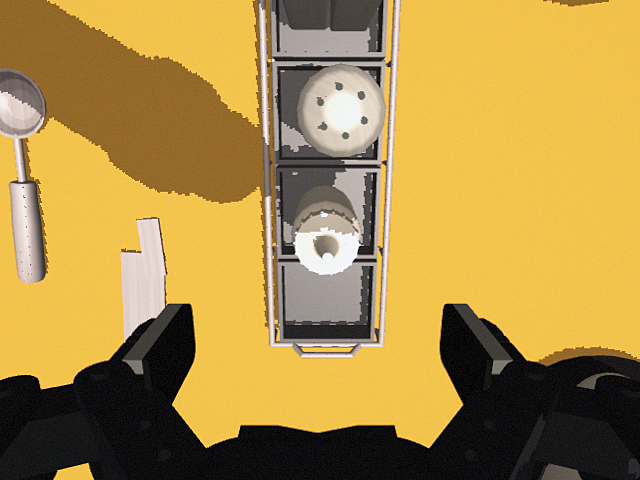

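Squeeze cap at (326,242), axis about (0.520,-0.249); dredger dome at (341,110). I'll grasp the squeeze bottle and lift it.

Call:
{"method": "carry_out", "body": {"claw": [1,1,1,1,1,1,0.3,0.3,0.3,0.3,0.3,0.3,0.3,0.3], "dp": [[-3,5,40],[-3,5,75],[-3,5,110],[-3,5,132],[-3,5,142],[-3,5,142],[-3,5,142],[-3,5,142],[-3,5,142],[-3,5,142],[-3,5,142],[-3,5,142],[-3,5,142],[-3,5,142]], "dr": [[0,0,0],[0,0,0],[0,0,0],[0,0,0],[0,0,0],[0,0,0],[0,0,0],[0,0,0],[0,0,0],[0,0,0],[0,0,0],[0,0,0],[0,0,0],[0,0,0]], "newtons": 32}}

```text
time: 10.85
ee_pos: [0.5206, -0.2508, 0.0578]
tool_rot: [2.362, 2.071, 0.006]
force: [-1.0, 0.7, 6.6]
finger_gap: 0.526
grasp_force: 32.7
```

```bash
python3 - <<'E'
from h import *
print(target(*slot(-.0365),.2,SY))
E
```

```text
(array([ 428.9,  -17.7, -141.1]), array([ 0.003, -0.003,  0.021]))
```

Call:
{"method": "carry_out", "body": {"claw": [0.3,0.3,0.3,0.3,0.3,0.3,0.3,0.3,0.3,0.3,0.3,0.3,0.3,0.3,0.3,0.3,0.3,0.3,0.3,0.3], "dp": [[0,0,-15],[0,0,-45],[0,0,-80],[0,0,-115],[0,0,-140],[10,-1,-145],[40,-2,-145],[80,-4,-145],[120,-5,-145],[160,-7,-145],[200,-8,-145],[240,-10,-145],[280,-12,-145],[320,-13,-145],[360,-15,-145],[395,-16,-145],[418,-17,-145],[429,-17,-145],[429,-17,-145],[429,-17,-145]], "dr": [[0,0,0],[0,0,0],[0,0,0],[0,0,0],[0,0,0],[0,0,0],[0,0,0.01],[0,0,0.021],[0,0,0.021],[0,0,0.021],[0,0,0.021],[0,0,0.021],[0,0,0.021],[0,0,0.021],[0,0,0.021],[0,0,0.021],[0,0,0.021],[0,0,0.021],[0,0,0.021],[0,0,0.021]]}}

```text
time: 12.85
ee_pos: [0.558, 0.1751, 0.2016]
tool_rot: [-2.385, -2.044, 0.0]
force: [-0.9, -0.2, -2.3]
finger_gap: 0.522
grasp_force: 33.7
```

```bash
python3 - <<'E'
from h import *
s=sensors.state();print(s["ee_pos"],s["finger_gap"]);im=camera("wrist");s=sensors.state()
cv2.imwrite("pics/w6.png",im[:,:,::-1]);print(s["ee_pos"],np.abs(s["qd"]).max(),s["force"])
print(target(*slot(-.0365),.056,SY))
E
```

```text
[0.55800848 0.17506512 0.20161793] 0.522031683454725
[0.55830482 0.1743047  0.20189298] 0.01147477574371826 [ 0.55739065 -0.6506227  -2.10274636]
(array([  2. ,   0.2, 145.9]), array([-0.   , -0.001, -0.003]))
```

View pics/w6.png

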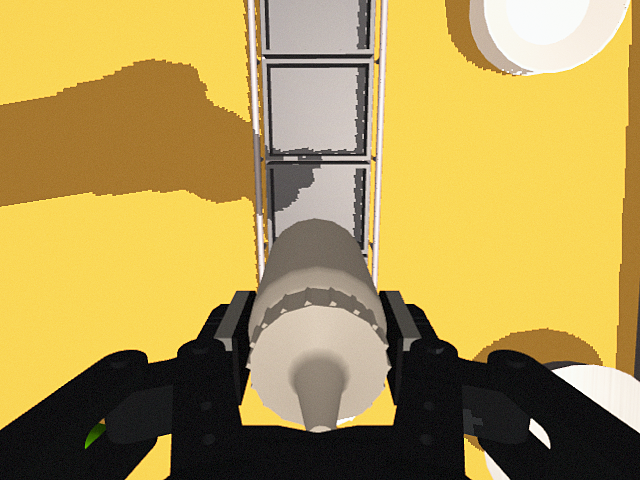

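The bottle is held upright, and the target compartment (divider at row 158) lies in line. I'll lower it.

Call:
{"method": "carry_out", "body": {"claw": [0.3,0.3,0.3,0.3,0.3,0.3,0.3,0.3,0.65,0.75,0.9,0.9,0.9,0.9,0.9,0.9,0.9,0.9], "dp": [[2,0,35],[2,0,70],[2,0,105],[2,0,125],[2,0,137],[2,0,142],[2,0,144],[2,0,144],[2,0,144],[2,0,144],[2,0,144],[2,0,144],[2,0,120],[2,0,80],[2,0,40],[2,0,0],[2,0,0],[2,0,0]], "dr": [[0,0,0],[0,0,0],[0,0,0],[0,0,0],[0,0,0],[0,0,0],[0,0,0],[0,0,0],[0,0,0],[0,0,0],[0,0,0],[0,0,0],[0,0,0],[0,0,0],[0,0,0],[0,0,0],[0,0,0],[0,0,0]]}}

```text
time: 14.7
ee_pos: [0.5598, 0.1793, 0.2036]
tool_rot: [-2.382, -2.046, -0.008]
force: [-0.7, 0.0, -1.0]
finger_gap: 0.903
grasp_force: 0.0
```

```bash
python3 - <<'E'
from h import *
s=sensors.state();print(s["ee_pos"],s["qpos"]);im=camera("wrist")
cv2.imwrite("pics/w7.png",im[:,:,::-1])
print(target(.5375,-.172,.2,-.131))
E
```

```text
[0.55975558 0.17928051 0.20363009] [-1.07158734  0.38536663  0.85543662  1.81385133 -0.33043233  1.0868184
 -0.24885252]
(array([-350.3,   32.3,    1. ]), array([-0.   , -0.003, -0.021]))
```

View pics/w7.png

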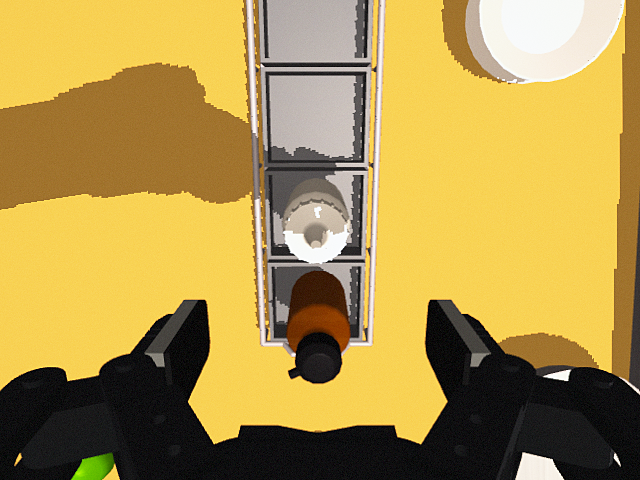

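The squeeze bottle (317,235) and cruet (318,355) both stand upright in their compartments. Next is the dredger.

Call:
{"method": "carry_out", "body": {"claw": [1,1,1,1,1,1,1,1,1,1,1,1], "dp": [[-30,3,0],[-70,6,0],[-115,10,0],[-160,14,0],[-205,18,0],[-250,22,0],[-295,27,0],[-330,30,0],[-350,31,0],[-350,31,0],[-350,31,0],[-350,31,0]], "dr": [[0,0,0],[0,0,0],[0,0,-0.01],[0,0,-0.02],[0,0,-0.021],[0,0,-0.021],[0,0,-0.021],[0,0,-0.021],[0,0,-0.021],[0,0,-0.021],[0,0,-0.021],[0,0,-0.021]]}}

```text
time: 15.95
ee_pos: [0.5366, -0.1692, 0.2002]
tool_rot: [-2.356, -2.072, -0.002]
force: [0.3, 0.0, 0.0]
finger_gap: 1.002
grasp_force: 0.0
```

```bash
python3 - <<'E'
from h import *
im=camera("wrist");s=sensors.state();c=cam("wrist",s);print(s["ee_pos"])
cv2.imwrite("pics/w8.png",im[:,:,::-1])
print(proj(c,[[.5375,-.172,.122],[.528,-.099,.119],[.5555,-.1035,.119]]),target(.5375,-.172,.058,-.131))
E
```

```text
[ 0.53686927 -0.16909192  0.20047027]
[[319.13841659 253.06647083]
 [283.27460997 120.82752053]
 [336.7972538  122.72034067]] (array([ -3.3,   1.2, 142.5]), array([-0.001, -0.004,  0.004]))
```

View pics/w8.png

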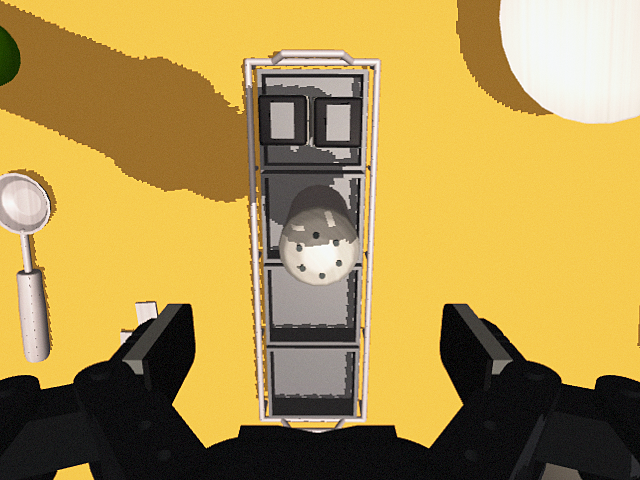

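The dredger dome is at (320,256) and the tin lids at (283,120) and (338,121), all as predicted. I'll grasp the dredger.

Call:
{"method": "carry_out", "body": {"claw": [1,1,1,1,1,1,0.3,0.3,0.3,0.3,0.3,0.3,0.3,0.3], "dp": [[-4,1,40],[-4,1,75],[-4,1,110],[-4,1,132],[-4,1,143],[-4,1,143],[-4,1,143],[-4,1,143],[-4,1,143],[-4,1,143],[-4,1,143],[-4,1,143],[-4,1,143],[-4,1,143]], "dr": [[0,0,0],[0,0,0],[0,0,0],[0,0,0],[0,0,0],[0,0,0],[0,0,0],[0,0,0],[0,0,0],[0,0,0],[0,0,0],[0,0,0],[0,0,0],[0,0,0]], "newtons": 35}}

```text
time: 17.4
ee_pos: [0.5382, -0.1757, 0.0599]
tool_rot: [-2.362, -2.071, -0.006]
force: [-0.9, 1.0, 6.2]
finger_gap: 0.556
grasp_force: 35.7
```

```bash
python3 - <<'E'
from h import *
print(target(*slot(.0365),.2,SY))
E
```

```text
(array([ 425.3,  -23.8, -138.7]), array([ 0.002, -0.003,  0.021]))
```

Call:
{"method": "carry_out", "body": {"claw": [0.3,0.3,0.3,0.3,0.3,0.3,0.3,0.3,0.3,0.3,0.3,0.3,0.3,0.3,0.3,0.3,0.3,0.3,0.3,0.3], "dp": [[0,0,-15],[0,0,-45],[0,0,-80],[0,0,-115],[0,0,-138],[10,-1,-142],[40,-2,-142],[80,-4,-142],[120,-7,-142],[160,-9,-142],[200,-11,-142],[240,-13,-142],[280,-16,-142],[320,-18,-142],[360,-20,-142],[395,-22,-142],[415,-23,-142],[424,-23,-142],[424,-23,-142],[424,-23,-142]], "dr": [[0,0,0],[0,0,0],[0,0,0],[0,0,0],[0,0,0],[0,0,0],[0,0,0.01],[0,0,0.021],[0,0,0.021],[0,0,0.021],[0,0,0.021],[0,0,0.021],[0,0,0.021],[0,0,0.021],[0,0,0.021],[0,0,0.021],[0,0,0.021],[0,0,0.021],[0,0,0.021],[0,0,0.021]]}}

```text
time: 19.4
ee_pos: [0.5698, 0.2446, 0.2012]
tool_rot: [-2.387, -2.042, -0.001]
force: [-0.4, -1.1, -1.8]
finger_gap: 0.553
grasp_force: 36.6
```

```bash
python3 - <<'E'
from h import *
camera("wrist");s=sensors.state();print(s["ee_pos"],s["finger_gap"])
print(target(*slot(.0365),.060,SY))
E
```

```text
[0.56999799 0.24413739 0.20143078] 0.5524360533802514
(array([  4.2,  -0.9, 141.4]), array([ 0.   , -0.001, -0.004]))
```

Call:
{"method": "carry_out", "body": {"claw": [0.3,0.3,0.3,0.3,0.3,0.3,0.3,0.3,0.65,0.75,0.9,0.9,0.9,0.9,0.9,0.9,0.9,0.9], "dp": [[2,-1,35],[2,-1,70],[2,-1,105],[2,-1,125],[2,-1,135],[2,-1,140],[2,-1,142],[2,-1,142],[2,-1,142],[2,-1,142],[2,-1,142],[2,-1,142],[2,-1,120],[2,-1,80],[2,-1,40],[2,-1,0],[2,-1,0],[2,-1,0]], "dr": [[0,0,0],[0,0,0],[0,0,0],[0,0,0],[0,0,0],[0,0,0],[0,0,0],[0,0,0],[0,0,0],[0,0,0],[0,0,0],[0,0,0],[0,0,0],[0,0,0],[0,0,0],[0,0,0],[0,0,0],[0,0,0]]}}

```text
time: 21.25
ee_pos: [0.5698, 0.25, 0.2029]
tool_rot: [-2.383, -2.045, -0.008]
force: [0.9, -0.8, -0.5]
finger_gap: 0.898
grasp_force: 0.0
```

```bash
python3 - <<'E'
from h import *
im=camera("wrist");s=sensors.state();print(s["ee_pos"],s["qpos"])
cv2.imwrite("pics/w9.png",im[:,:,::-1])
print(target(.5418,-.1012,.2,-.131))
E
```

```text
[0.56852309 0.24981523 0.20121846] [-1.12613224  0.4628179   0.83776851  1.73145623 -0.38129322  1.11690992
 -0.32197959]
(array([-3.51e+02,  2.67e+01,  2.00e-01]), array([-0.   , -0.003, -0.021]))
```

View pics/w9.png

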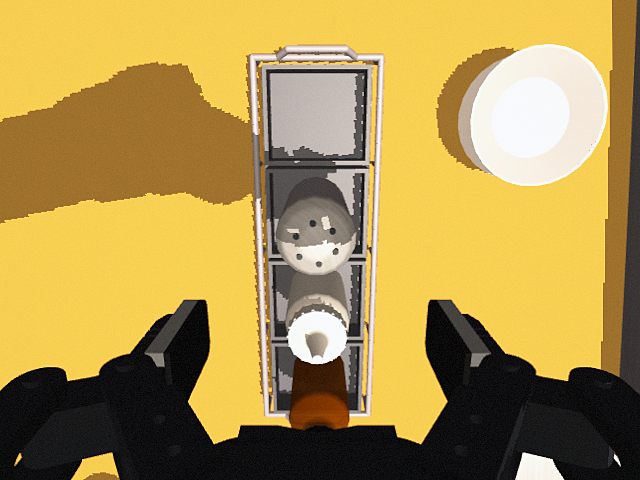

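Dredger, squeeze and cruet stand in order, with the dredger at (316,245). Tins next.

Call:
{"method": "carry_out", "body": {"claw": [1,1,1,1,1,1,1,1,1,1,1,1], "dp": [[-30,2,0],[-70,5,0],[-115,9,0],[-160,12,0],[-205,16,0],[-250,20,0],[-295,23,0],[-330,26,0],[-352,27,0],[-352,27,0],[-352,27,0],[-352,27,0]], "dr": [[0,0,0],[0,0,0],[0,0,-0.01],[0,0,-0.02],[0,0,-0.021],[0,0,-0.021],[0,0,-0.021],[0,0,-0.021],[0,0,-0.021],[0,0,-0.021],[0,0,-0.021],[0,0,-0.021]]}}

```text
time: 22.5
ee_pos: [0.5421, -0.1001, 0.1994]
tool_rot: [-2.357, -2.072, -0.002]
force: [-0.6, 0.7, -0.2]
finger_gap: 0.992
grasp_force: 0.0
```

```bash
python3 - <<'E'
from h import *
im=camera("wrist");s=sensors.state();c=cam("wrist",s);print(s["ee_pos"])
g=cv2.cvtColor(im,cv2.COLOR_RGB2GRAY);m=np.uint8(g<55)*255;m[:,:230]=0;m[:,420:]=0;m[300:]=0;m[:200]=0
m=cv2.morphologyEx(m,cv2.MORPH_OPEN,np.ones((3,3)))
for k in cv2.findContours(m,0,2)[0]:
    if cv2.contourArea(k)>800:
        r=cv2.minAreaRect(k);b=cv2.boundingRect(k);print(r,b);print(plane(c,cv2.boxPoints(r),.119)[:,:2].round(4).tolist(),plane(c,[r[0]],.119))
print(proj(c,[[.528,-.099,.119],[.5555,-.1035,.119]]),target(.5418,-.1012,.062,-.131))
E
```

```text
[ 0.54238281 -0.09995097  0.19966256]
((342.0, 247.0), (46.0, 44.0), 90.0) (320, 224, 45, 47)
[[0.5455, -0.0869], [0.5697, -0.09], [0.567, -0.1169], [0.5421, -0.1137]] [[ 0.55611516 -0.10168458  0.119     ]]
((291.0, 245.0), (46.0, 44.0), 90.0) (269, 222, 45, 47)
[[0.5177, -0.0822], [0.5418, -0.0853], [0.5383, -0.112], [0.5134, -0.1088]] [[ 0.52785968 -0.0968774   0.119     ]]
[[291.79240646 248.55531163]
 [341.27466855 250.19302173]] (array([ -1.7,  -0.2, 137.7]), array([-0.001, -0.003,  0.003]))
```

Call:
{"method": "carry_out", "body": {"claw": [1,1,1,1,1,1,0.75,0.7,0.6,0.5,0.4,0.4,0.4,0.4,0.4], "dp": [[0,0,40],[0,0,75],[0,0,110],[0,0,128],[0,0,136],[0,0,136],[0,0,136],[0,0,136],[0,0,136],[0,0,136],[0,0,136],[0,0,136],[0,0,136],[0,0,136],[0,0,136]], "dr": [[0,0,0.003],[0,0,0.003],[0,0,0.003],[0,0,0.003],[0,0,0.003],[0,0,0.003],[0,0,0.003],[0,0,0.003],[0,0,0.003],[0,0,0.003],[0,0,0.003],[0,0,0.003],[0,0,0.003],[0,0,0.003],[0,0,0.003]], "newtons": 45}}

```text
time: 24.05
ee_pos: [0.5439, -0.1023, 0.0662]
tool_rot: [2.365, 2.067, 0.007]
force: [-1.4, 0.1, 6.2]
finger_gap: 0.625
grasp_force: 48.0
```

```bash
python3 - <<'E'
from h import *
print(target(*slot(.1095),.2,SY))
E
```

```text
(array([ 424.6,  -19.5, -132.5]), array([ 0.003, -0.003,  0.018]))
```

Call:
{"method": "carry_out", "body": {"claw": [0.4,0.4,0.4,0.4,0.4,0.4,0.4,0.4,0.4,0.4,0.4,0.4,0.4,0.4,0.4,0.4,0.4,0.4,0.4,0.4], "dp": [[0,0,-10],[0,0,-35],[0,0,-70],[0,0,-105],[0,0,-135],[10,-1,-148],[40,-2,-150],[80,-4,-150],[120,-6,-150],[160,-8,-150],[200,-10,-150],[240,-12,-150],[280,-13,-150],[320,-15,-150],[360,-17,-150],[395,-18,-150],[415,-19,-150],[424,-19,-150],[424,-19,-150],[424,-19,-150]], "dr": [[0,0,0],[0,0,0],[0,0,0],[0,0,0],[0,0,0],[0,0,0],[0,0,0.01],[0,0,0.018],[0,0,0.018],[0,0,0.018],[0,0,0.018],[0,0,0.018],[0,0,0.018],[0,0,0.018],[0,0,0.018],[0,0,0.018],[0,0,0.018],[0,0,0.018],[0,0,0.018],[0,0,0.018]]}}

```text
time: 26.05
ee_pos: [0.5807, 0.3172, 0.2157]
tool_rot: [-2.387, -2.042, -0.001]
force: [0.1, -0.6, -2.1]
finger_gap: 0.626
grasp_force: 47.9
```

```bash
python3 - <<'E'
from h import *
im=camera("wrist");im2=camera("scene");s=sensors.state();print(s["ee_pos"],s["finger_gap"])
o=np.hstack([cv2.resize(im,(533,400)),im2[100:400,300:500][:,:,:].repeat(1,0)[:, :]  if 0 else cv2.resize(im2[150:390,320:480],(267,400))])
cv2.imwrite("pics/w10.png",o[:,:,::-1])
print(target(*slot(.1095),.0665,SY))
E
```

```text
[0.58085806 0.31689039 0.21593004] 0.6260121510495168
(array([  3.6,  -0.6, 149.4]), array([ 0.   , -0.001, -0.005]))
```

View pics/w10.png

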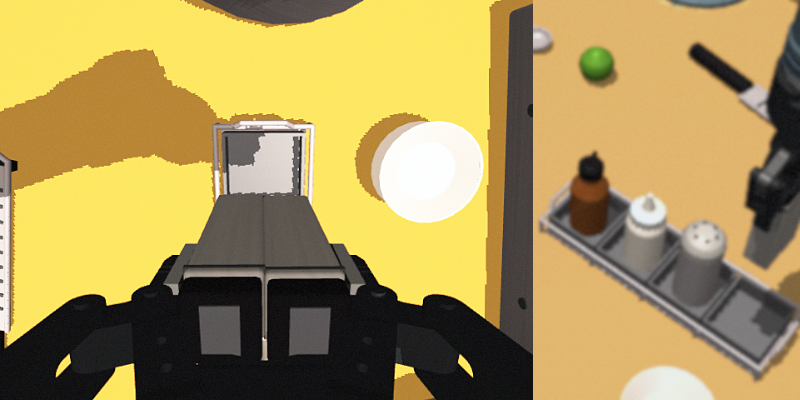

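Both tins hang together above the free leftmost compartment (225-303,130-195 in the left half). I'll lower them.

Call:
{"method": "carry_out", "body": {"claw": [0.4,0.4,0.4,0.4,0.4,0.4,0.4,0.4,0.4,0.66,0.7,0.8,0.9,0.9,0.9,0.9,0.9,0.9,0.9], "dp": [[4,-1,35],[4,-1,70],[4,-1,105],[4,-1,130],[4,-1,142],[4,-1,147],[4,-1,150],[4,-1,150],[4,-1,150],[4,-1,150],[4,-1,150],[4,-1,150],[4,-1,150],[4,-1,130],[4,-1,90],[4,-1,50],[4,-1,0],[4,-1,0],[4,-1,0]], "dr": [[0,0,-0.004],[0,0,-0.004],[0,0,-0.004],[0,0,-0.004],[0,0,-0.004],[0,0,-0.004],[0,0,-0.004],[0,0,-0.004],[0,0,-0.004],[0,0,-0.004],[0,0,-0.004],[0,0,-0.004],[0,0,-0.004],[0,0,-0.004],[0,0,-0.004],[0,0,-0.004],[0,0,-0.004],[0,0,-0.004],[0,0,-0.004]]}}

```text
time: 28.05
ee_pos: [0.5814, 0.3247, 0.2192]
tool_rot: [-2.379, -2.05, -0.012]
force: [-0.9, -0.0, -0.5]
finger_gap: 0.899
grasp_force: 0.0
```

```bash
python3 - <<'E'
from h import *
im=camera("wrist");im2=camera("scene");s=sensors.state();print(s["time"],s["ee_pos"])
o=np.hstack([cv2.resize(im,(533,400)),cv2.resize(im2[190:390,320:485],(267,400))])
cv2.imwrite("pics/w11.png",o[:,:,::-1])
E
```

```text
28.15 [0.57901633 0.32435484 0.21529591]
```

View pics/w11.png

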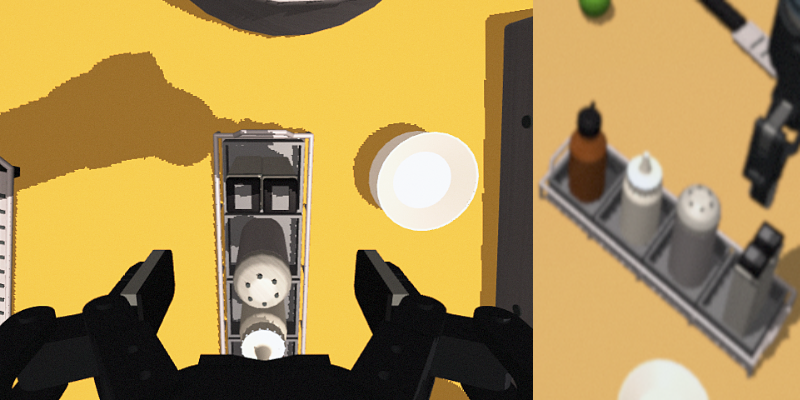

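All items stand upright in the service caddy in order, with the tins side by side at (262,195). The gripper is clear, so I'm handing in.

```bash
python3 -c "
from bench import hand_in
print(hand_in())"
```

```text
the job is handed in; nothing more can be done
None
```

The tins (lifted as a pair), dredger, squeeze bottle and cruet now stand upright in the service caddy, each in its own compartment and in the original left-to-right order, and the job was handed in at about 28 s; no verdict came back.

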